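Pack the headrest brackets and let the case lid fall shut

ROBOT

A 7-joint arm with a two-finger parallel gripper is mounted at the origin on the work surface. World frame = base frame: x ahead of the robot, y to its left, z up, the work surface at z = 0. Lengths are in m, angles in rad, forces in N, time in s.
With the tool pointing down it reaches from about 0.4 to 0.925 m from the base axis. Payload 4.1 kg.
Tool frame: the origin (TCP) lies midway between the tips of the shut fingers; the grasp point (between the pads) lies 19 mm behind it (r.grip_depth is the distance from the TCP to the grasp point, in m); z points along the fingers, y is the direction in which the jaws open and shut (so a half turn about z gives the same grasp; the last joint's range is limited). The gripper opens to 85 mm and grips with 20 to 120 N. Pads are 22 mm wide; open, the fingers measure 114 mm over their backs; the gripper's body (76 mm by 85 mm) begins 54 mm behind the grasp point. The pads swing forward as they close: fully open they stand 13 mm farther back than shut.
Start: joints at [-1.235, 0.398, 0.045, 1.537, -0.019, 1.207, -0.051], TCP at [0.274, 0.59, 0.231] pointing down, gripper open.
Joint ranges: [-2.82, 2.82], [-0.49, 2.23], [-1.37, 1.46], [0, 2.46], [-1.36, 4.5], [0.23, 2], [-2.94, 2.94]. Speed limits (rad/s): [2.57, 2.57, 3.14, 3.14, 3.14, 3.14, 3.14].

INTERFACE

Orientations are given as a rotation vector (axis times angle).
In Python, from rig import r, fingers, planner, optics, order, monitor gives the robot as it stands. The module is installed in compiled form; this text tells all that it offers. Calls block until the motion is done:
- r.move_to(position, orientation): joint-space move of the TCP to a pose.
- r.servo_line(position, orientation=None, max_speed=0.15, stop_force=None): straight line of the TCP; orientation=None keeps the orientation; max_speed is the mean speed in m/s. With stop_force (N) it stops when the force on the tool has changed by that much, and returns True; else False.
- r.goto_joints(angles): joint-space move.
- fingers.move_gripper(opening, force=None): finger opening in m; force is the grip in N (None keeps the last); returns when the fingers have stopped.
- r.hold(seconds).
- planner.inverse_kinematics(position, orientation): joint angles nearest the present ones, or None.
- optics.grab_frame(name): name is "scene" or "top" or "wrist"; returns a dict with "img" (400x640x3 uint8, red, green, blue), "K" (3x3 intrinsics, pixels), "world_from_camera" (4x4, takes a point from camera to world coordinates); the wrist camera has in their place "tool_from_camera" (4x4, takes a point from camera to tool coordinates, whose origin is the TCP and whose axes are the flange's). Camera axes: x right, y down, z forward; pixel columns grow to the right and rows downward; lengths in m; the calibration is good to about 2 mm. The wrist camera is an equidistant fisheye: a pixel r from the principal point sees the ray r / f radians off the axis. A picture is of the moment at which its call begins: read the wrist's pose just before it. There is no depth.
A pose or a line that the arm cannot do raises r.MotionError and nothing moves.
- order.hand_in(): hands the job in, once; it reports no verdict.
Readings, each from a call of its own:
- monitor.get_time(): time.
- monitor.get_qpos(): joint angles.
- monitor.get_qvel(): joint speeds.
- monitor.get_joint_torque(): joint torques, N m.
- monitor.get_eef_pos(): TCP position.
- monitor.get_ee_rot(): TCP orientation.
- monitor.get_force(): force on the tool from outside, world axes, zero at the start.
- monitor.get_torque(): the same for the moment, N m.
- monitor.get_opening(): finger opening in m.
Only numpy, scipy, OpenCV 4.12 (cv2) and the standard library are available. Lean on these libraries where they do the work, as an engineer would, in place of code of your own. Each camera call takes 0.05 s, during which the arm holds its last target. There are 200 camera calls.

TASK

Pack the slit lamp's two mirror-image headrest brackets in the grey equipment case, lying flat with their black knobs up: the left-hand one on the blue floor, the right-hand one on the orange floor (looking down from above along the bar from its knob towards its short leg, the leg points left on a left-hand bracket). Then gently push the open lid from behind over past upright, just far enough that its own weight takes it, and let it swing shut by itself: do not fling it, and do not touch it any more once it leans halfway down. Leave everything else on the table where it is.

Things in the scene. Friction and masses are not known exactly. Their poses are not given: they have to be found in the camera images.
- case: Grey open-topped case fixed to the table, 170 (its x) x 270 (its y) x 65 mm high, walls and floor 5 mm. Origin: centre of the underside. Its x axis points to the long hinge side (roughly world +y). A 5 mm wall at its y = 0, as high as the rim, splits it into two compartments, each 160 (x) x 127 (y) mm inside, one with a blue and one with an orange floor.
- hinge (a point): Middle of the lid's hinge line, on the rim: 85 mm along the case's x axis from its centre, 65 mm above the table. The hinge line runs along the case's y axis. The hinge is stiff: near upright the lid stays where it is put. Only when pushed 20 to 39 degrees past upright (differs each time with its hidden weight) does it begin to fall shut by itself, slowly damped.
- lid_edge (a point): Middle of the lid's free edge, half-way through its thickness. The lid is a flat light-grey plate, 170 mm from hinge to free edge, 270 mm wide, 10 mm thick, 0.3 to 0.65 kg. Pushing it takes under 5 N. It can be pushed from behind (the hinge side) with shut fingers pointing down, tips 15 to 20 mm below the free edge and following its arc.
- lid (a joint): Lid angle in rad: 0 shut, 1.57 upright, 2.2 its open stop, leaning back away from the case, beyond the hinge. It starts between 1.95 and 2.2: free edge about 200 to 225 mm above the table, 60 to 100 mm beyond the hinge.
- pad_blue: Blue floor of one compartment, 150 (its x) x 120 (its y) x 3 mm, lying on the 5 mm case floor: its top is 8 mm above the table. Origin: centre of its underside; axes parallel to the case's. The LEFT-hand bracket belongs here. Which end of the case is blue varies.
- pad_orange: Orange floor of the other compartment, same size. The RIGHT-hand bracket belongs here.
- left_bracket: The left-hand headrest bracket, 0.11 to 0.23 kg; origin under the middle of its long bar. See left_mid.
- left_mid (a point): Middle of the left-hand bracket's long bar, half-way up (15 mm). Aluminium L: bar 110 (its x) x 16 (y) x 30 mm high; at its +x end a leg, 16 mm thick, 30 high, points 40 mm out to its +y: to the left when seen from above, looking from knob to leg. Black knob, 16 mm across, 14 high, on the bar's top 45 mm from the middle at the -x end. Starts flat, knob up. Weight centre 12 mm from the middle towards the leg.
- right_bracket: The right-hand headrest bracket, 0.11 to 0.23 kg; origin under the middle of its long bar. See right_mid.
- right_mid (a point): Middle of the right-hand bracket's long bar, half-way up (15 mm). Aluminium L: bar 110 (its x) x 16 (y) x 30 mm high; at its +x end a leg, 16 mm thick, 30 high, points 40 mm out to its -y: to the right when seen from above, looking from knob to leg. Black knob, 16 mm across, 14 high, on the bar's top 45 mm from the middle at the -x end. Starts flat, knob up. Weight centre 12 mm from the middle towards the leg.
- drops_white: Bystander, to be left alone: white dropper bottle, 44 mm across, 100 mm tall, origin at its underside.
- drops_amber: Bystander, to be left alone: amber dropper bottle, 50 mm across, 110 mm tall, origin at its underside.
- swab_jar: Bystander, to be left alone: glass jar, 70 mm across, 85 mm tall, origin at its underside.
- dish: Bystander, to be left alone: round steel dish, 100 mm across, 35 mm tall, origin at its underside.
- ring_stack: Bystander, to be left alone: dark grey ringed cylinder, 90 mm across, 110 mm tall, origin at its underside.
- driver: Bystander, to be left alone: screwdriver, 170 mm long, lying.
- lens_box: Bystander, to be left alone: small wooden box, 110 x 70 x 30 mm, origin at its underside.
Mind the look-alikes: they are no part of the job. Leave any turquoise look-alike of the left_bracket alone. Leave any red look-alike of the right_bracket alone.

How it is judged:
On the way:
1. both brackets lie released, flat, in their own compartments, with the lid still open (x of left_mid in the frame of pad_blue between -0.078 and 0.078 m and y of left_mid in the frame of pad_blue between -0.062 and 0.062 m and z of left_mid in the frame of pad_blue between 0 and 0.026 m and angle between each of left_mid, right_mid's own z axis and vertical below 0.15 rad and linear speed of each of left_bracket, right_bracket below 0.02 m/s and contact force between the fingers and left_bracket below 0.1 N and x of right_mid in the frame of pad_orange between -0.078 and 0.078 m and y of right_mid in the frame of pad_orange between -0.062 and 0.062 m and z of right_mid in the frame of pad_orange between 0 and 0.026 m and contact force between the fingers and right_bracket below 0.1 N and value of joint lid above 1.5708 rad), for 0.2 s.
At the end, for the whole second after the job is handed in: Lid shut (within 0.03 rad); left-hand bracket on the blue floor, right-hand one on the orange: bar middle inside that compartment (78 x 62 mm either side of the floor's centre, under 26 mm above its underside), knob up, within 0.15 rad of flat, released and at rest (x of left_mid in the frame of pad_blue between -0.078 and 0.078 m and y of left_mid in the frame of pad_blue between -0.062 and 0.062 m and z of left_mid in the frame of pad_blue between 0 and 0.026 m and angle between each of left_mid, right_mid's own z axis and vertical below 0.15 rad and linear speed of each of left_bracket, right_bracket below 0.02 m/s and contact force between the fingers and left_bracket below 0.1 N and x of right_mid in the frame of pad_orange between -0.078 and 0.078 m and y of right_mid in the frame of pad_orange between -0.062 and 0.062 m and z of right_mid in the frame of pad_orange between 0 and 0.026 m and contact force between the fingers and right_bracket below 0.1 N and value of joint lid between -0.03 and 0.03 rad); the robot touches nothing.
It fails at once if the robot touches the lid once it leans halfway down or further (joint below 0.75 rad): it must fall shut by its own weight (value of joint lid below 0.75 rad and contact force between any of the fingers, the arm and lid above 0.3 N).
It fails at once if the lid is pushed with more than 20 N (contact force between any of the fingers, the arm and lid above 20 N).
It fails at once if the lid is flung (faster than 6 rad/s) (velocity of joint lid below -6 rad/s).
It fails at once if a bystander is moved more than 30 mm (distance of any of drops_white, drops_amber, swab_jar, dish, ring_stack, driver, lens_box from where it was at the start of the episode above 0.03 m).
It also fails if it takes over 72 s, if anything falls off the work surface, if the arm or the gripper's body presses on something with over 40 N, if the wrist force passes 120 N, or if a joint passes its speed limit or range.

## Working session

There is one attempt and no reset: what is moved stays moved. The work goes in short steps, each a Python script; the robot and the scene stay as the last script left them, time stands still between calls to the robot, and variables do not carry over. Pictures are saved under pics/ and viewed, about 8 in all and at most 12, crops included, and the job is handed in when it is done.

```bash
mkdir -p pics; python3 - <<'E'
from rig import r, fingers, planner, optics, order, monitor
import cv2,numpy as np
for n in ("scene","top"):
    f=optics.grab_frame(n); cv2.imwrite(f"pics/{n}0.png",f["img"][:,:,::-1]); np.savez(f"pics/{n}0.npz",**{k:f[k] for k in f if k in("img","K","world_from_camera")})
    print(n,f["K"].round(1).tolist(),f["world_from_camera"].round(3).tolist())
print(monitor.get_time(),monitor.get_ee_rot(),monitor.get_eef_pos())
E
```

```text
scene [[516.0, 0.0, 317.2], [0.0, 516.0, 200.2], [0.0, 0.0, 1.0]] [[0.858, 0.351, -0.375, 1.042], [0.513, -0.613, 0.601, -0.88], [-0.019, -0.708, -0.706, 1.124], [0.0, 0.0, 0.0, 1.0]]
top [[466.2, 0.0, 320.0], [0.0, 466.2, 201.9], [0.0, 0.0, 1.0]] [[0.02, -0.989, 0.148, 0.308], [-1.0, -0.019, 0.006, 0.009], [-0.003, -0.148, -0.989, 1.422], [0.0, 0.0, 0.0, 1.0]]
0.1 [-6.77319997e-01 -3.06747594e+00  2.59194558e-03] [0.27353397 0.58904957 0.23041132]
```

View pics/scene0.png

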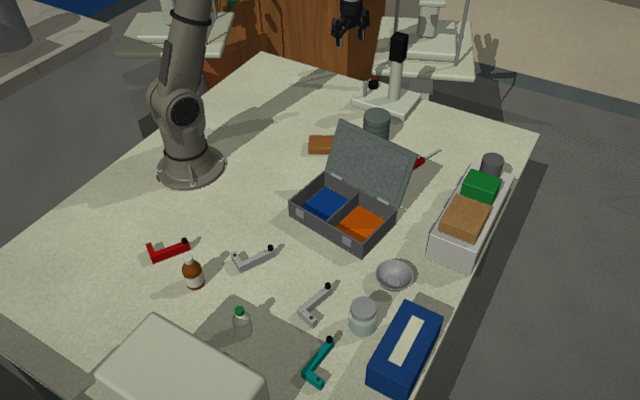

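View pics/top0.png

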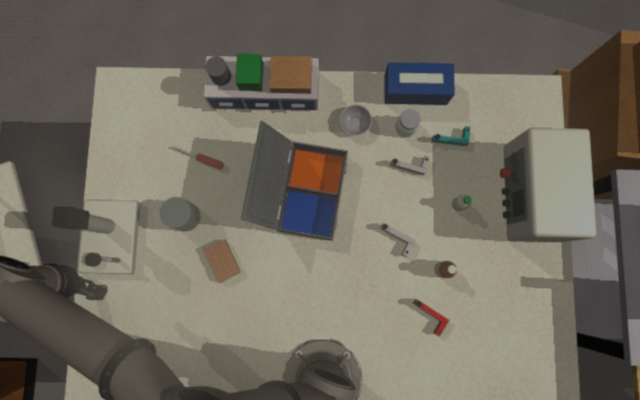

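The scene picture shows the red bracket at (168,250), a grey one at (253,258), a grey one at (318,303) and the turquoise one at (320,362).

Candidates in the top picture:

| Candidate | Centre pixel | Knob | Leg | Verdict |
|---|---|---|---|---|
| A, grey | (410,166) | left end | points up | left-hand, goes to blue |
| B, grey | (397,240) | upper left | points down | right-hand, goes to orange |
| Turquoise | (453,136) | – | – | look-alike, leave |
| Red | (432,317) | – | – | look-alike, leave |

The orange floor is at (315,170) and the blue floor at (310,213). Next I'll measure these and crop closely.

```bash
cat > h.py <<'E'
import numpy as np, cv2
from scipy.spatial.transform import Rotation as R
def ray(f,u,v):
    T=f["world_from_camera"]; d=T[:3,:3]@np.linalg.inv(f["K"])@[u,v,1]
    return T[:3,3],d/np.linalg.norm(d)
def onz(f,p,z):
    o,d=ray(f,*p); return o+d*(z-o[2])/d[2]
def tri(r1,r2):
    A=np.zeros((3,3));b=np.zeros(3)
    for o,d in(r1,r2):
        P=np.eye(3)-np.outer(d,d);A+=P;b+=P@o
    X=np.linalg.solve(A,b); gap=max(np.linalg.norm((np.eye(3)-np.outer(d,d))@(X-o)) for o,d in(r1,r2))
    return X,gap
def proj(f,X):
    T=f["world_from_camera"];c=T[:3,:3].T@(np.asarray(X)-T[:3,3]);p=f["K"]@c;return p[:2]/p[2]
E
python3 - <<'E'
from h import *
t=dict(np.load("pics/top0.npz"));s=dict(np.load("pics/scene0.npz"))
def blob(f,x0,y0,x1,y1,fn):
    im=f["img"][y0:y1,x0:x1].astype(int);m=fn(im).astype(np.uint8)
    n,l,st,c=cv2.connectedComponentsWithStats(m);i=1+st[1:,4].argmax();return c[i]+[x0,y0],st[i,4],(l==i)
dark=lambda im:im.max(2)<45
gt={"A":(385,150,405,172),"B":(376,220,394,236)};gs={"A":(318,278,336,294),"B":(263,240,278,256)}
K={}
for n in "AB":
    a,na,_=blob(t,*gt[n],dark);b,nb,_=blob(s,*gs[n],dark)
    X,g=tri(ray(t,*a),ray(s,*b));K[n]=X;print(n,"knob",a.round(1),na,b.round(1),nb,X.round(4),round(g,4))
for n,fn,bt,bs in(("blue",lambda i:(i[...,2]>1.6*i[...,0])&(i[...,2]>40)&(i[...,2]>1.3*i[...,1]),(270,180,350,245),(295,180,355,225)),("orange",lambda i:(i[...,0]>2.5*i[...,2])&(i[...,0]>50),(270,140,350,200),(330,195,390,245))):
    a,na,m=blob(t,*bt,fn);ys,xs=np.nonzero(m);P=np.array([onz(t,(x+bt[0],y+bt[1]),.008)[:2] for x,y in zip(xs,ys)])
    rc=cv2.minAreaRect((P*1000).astype(np.float32));print(n,na,"rect mm",rc)
for p in[(410,166),(427,158),(397,240),(405,254)]:print(p,onz(t,p,.03).round(3))
for p in[(292,144),(346,150),(331,238),(279,231)]:print("rim",p,onz(t,p,.065).round(3))
for p,q in[((262,124),(337,122)),((244,220),(417,160))]:print("lid far/near",[onz(t,p,.2).round(3),onz(s,q,.2).round(3)])
a=cv2.resize(t["img"][130:270,365:445],None,fx=4,fy=4,interpolation=cv2.INTER_CUBIC)
b=cv2.resize(t["img"][110:250,235:355],None,fx=4,fy=4,interpolation=cv2.INTER_CUBIC)
cv2.imwrite("pics/c1.png",np.hstack([a,b])[:,:,::-1])
E
```

```text
Traceback (most recent call last):
ValueError: attempt to get argmax of an empty sequence
```

```bash
cat > m.py <<'E'
from h import *
t=dict(np.load("pics/top0.npz"));s=dict(np.load("pics/scene0.npz"))
def blob(f,x0,y0,x1,y1,fn):
    im=f["img"][y0:y1,x0:x1].astype(int);m=fn(im).astype(np.uint8)
    n,l,st,c=cv2.connectedComponentsWithStats(m);i=1+st[1:,4].argmax();return c[i]+[x0,y0],st[i,4],(l==i)
dark=lambda im:im.max(2)<im.max(2).min()+30
gt={"A":(385,150,405,172),"B":(376,220,394,236)};gs={"A":(318,278,336,294),"B":(263,240,278,256)}
K={}
for n in "AB":
    a,na,_=blob(t,*gt[n],dark);b,nb,_=blob(s,*gs[n],dark)
    X,g=tri(ray(t,*a),ray(s,*b));K[n]=X;print(n,"knob",a.round(1),na,b.round(1),nb,X.round(4),round(g,4))
for n,fn,bt,bs in(("blue",lambda i:(i[...,2]>1.6*i[...,0])&(i[...,2]>40)&(i[...,2]>1.3*i[...,1]),(270,180,350,245),(295,180,355,225)),("orange",lambda i:(i[...,0]>2.5*i[...,2])&(i[...,0]>50),(270,140,350,200),(330,195,390,245))):
    a,na,m=blob(t,*bt,fn);ys,xs=np.nonzero(m);P=np.array([onz(t,(x+bt[0],y+bt[1]),.008)[:2] for x,y in zip(xs,ys)])
    rc=cv2.minAreaRect((P*1000).astype(np.float32));print(n,na,"rect mm",rc)
for p in[(410,166),(427,158),(397,240),(405,254)]:print(p,onz(t,p,.03).round(3))
for p in[(292,144),(346,150),(331,238),(279,231)]:print("rim",p,onz(t,p,.065).round(3))
for p,q in[((262,124),(337,122)),((244,220),(417,160))]:print("lid far/near",[onz(t,p,.2).round(3),onz(s,q,.2).round(3)])
a=cv2.resize(t["img"][130:270,365:445],None,fx=4,fy=4,interpolation=cv2.INTER_CUBIC)
b=cv2.resize(t["img"][110:250,235:355],None,fx=4,fy=4,interpolation=cv2.INTER_CUBIC)
cv2.imwrite("pics/c1.png",np.hstack([a,b])[:,:,::-1])
E
python3 m.py
```

```text
A knob [395.7 164. ] 45 [327.4 285.6] 23 [ 0.6409 -0.2088  0.0342] 0.0048
B knob [383.8 226.7] 25 [269.8 247.6] 24 [ 0.4446 -0.1755  0.0348] 0.0002
blue 1850 rect mm ((484.6795349121094, 51.584991455078125), (148.5635528564453, 118.91583251953125), 81.66722869873047)
orange 1712 rect mm ((617.455078125, 31.21835708618164), (148.27481079101562, 113.92581176757812), 81.51810455322266)
(410, 166) [ 0.633 -0.256  0.03 ]
(427, 158) [ 0.659 -0.308  0.03 ]
(397, 240) [ 0.406 -0.215  0.03 ]
(405, 254) [ 0.365 -0.239  0.03 ]
rim (292, 144) [0.685 0.104 0.065]
rim (346, 150) [ 0.67  -0.058  0.065]
rim (331, 238) [ 0.406 -0.018  0.065]
rim (279, 231) [0.423 0.134 0.065]
lid far/near [array([0.702, 0.178, 0.2  ]), array([0.432, 0.22 , 0.2  ])]
lid far/near [array([0.439, 0.215, 0.2  ]), array([0.708, 0.176, 0.2  ])]
```

View pics/c1.png

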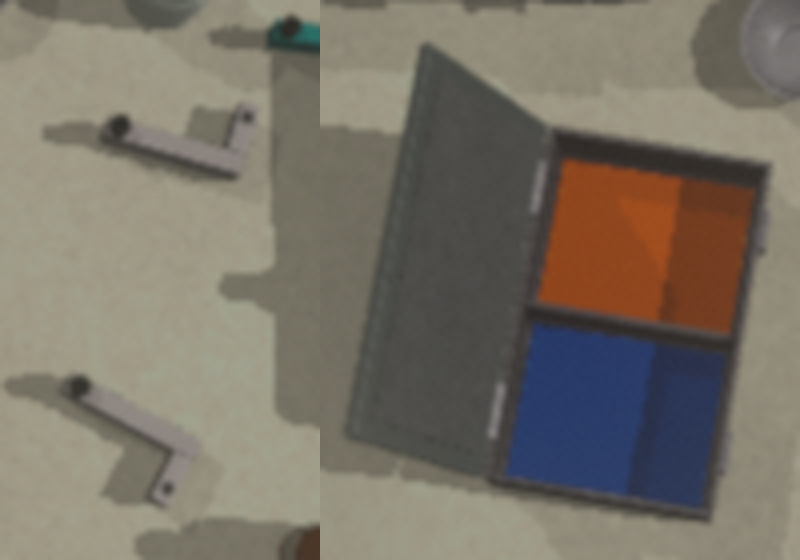

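The crop confirms the choice. A has its knob at (120,126) and its leg up at (245,110), so it is left-hand. B has its knob at (79,386) and its leg down at (165,495), so it is right-hand. The case is clear, with orange at the far end and blue at the near end. Next I'll take wrist views above each bracket.

```bash
cat >> h.py <<'E'
def down(th): # tool x at yaw th, z down
    c,s=np.cos(th),np.sin(th)
    return R.from_matrix(np.array([[c,s,0],[s,-c,0],[0,0,-1.]])).as_rotvec()
def wgrab(name):
    from rig import optics,monitor
    p=np.array(monitor.get_eef_pos());q=np.array(monitor.get_ee_rot());f=optics.grab_frame("wrist")
    T=np.eye(4);T[:3,:3]=R.from_rotvec(q).as_matrix();T[:3,3]=p
    d={"img":f["img"],"K":f["K"],"W":T@f["tool_from_camera"]}
    np.savez(f"pics/{name}.npz",**d);cv2.imwrite(f"pics/{name}.png",f["img"][:,:,::-1]);return d
def wray(f,u,v):
    K=f["K"];x=np.array([(u-K[0,2])/K[0,0],(v-K[1,2])/K[1,1]]);a=np.linalg.norm(x)
    d=np.array([0,0,1.]) if a<1e-9 else np.r_[np.sin(a)*x/a,np.cos(a)]
    return f["W"][:3,3],f["W"][:3,:3]@d
def wonz(f,p,z):
    o,d=wray(f,*p);return o+d*(z-o[2])/d[2]
def wproj(f,X):
    W=f["W"];c=W[:3,:3].T@(np.asarray(X)-W[:3,3]);a=np.arctan2(np.hypot(c[0],c[1]),c[2]);e=c[:2]/np.hypot(c[0],c[1])
    return np.array([f["K"][0,2],f["K"][1,2]])+a*e*[f["K"][0,0],f["K"][1,1]]
E
python3 - <<'E'
from rig import *
from h import *
r.servo_line([.274,.589,.40])
for th in (np.deg2rad(-8.5)+np.pi/2,np.deg2rad(-8.5)-np.pi/2):
    for n,p in(("A",(.633,-.256,.02)),("B",(.406,-.215,.02)),("blue",(.485,.05,.02)),("or",(.615,.03,.02)),("push",(.57,.25,.2)),("pushend",(.54,.0,.22))):
        q=planner.inverse_kinematics(p,down(th));print(round(th,2),n,None if q is None else np.round(q,2))
E
```

```text
1.42 A [-0.24  0.87  0.88  1.64 -0.77  1.01  0.75]
1.42 B [-0.23  0.47  0.75  2.18 -0.52  0.67  0.75]
1.42 blue [-0.68  0.47  0.6   2.12 -0.42  0.67  0.05]
1.42 or [-0.48  0.63  0.49  1.81 -0.39  0.8   0.06]
1.42 push [-0.83  0.41  0.47  1.65 -0.2   1.13 -0.46]
1.42 pushend [-0.66  0.26  0.7   1.83 -0.19  1.12 -0.05]
-1.72 A [-0.38  1.13  1.26  1.64 -1.13  1.26 -2.17]
-1.72 B [-0.53  0.83  1.26  2.19 -1.03  0.96 -1.93]
-1.72 blue [ 0.72  0.68 -1.16  2.09  0.81  0.92  2.09]
-1.72 or [ 0.67  0.89 -1.16  1.78  0.91  1.12  2.19]
-1.72 push [-0.52  0.37  0.04  1.64 -0.02  1.12  2.53]
-1.72 pushend [ 0.84  0.4  -1.15  1.79  0.39  1.21  2.56]
```

```bash
python3 - <<'E'
from rig import *
from h import *
th=np.deg2rad(81.5)
r.move_to([.45,.15,.42],down(th)); r.move_to([.60,-.22,.30],down(th)); a=wgrab("w1")
r.servo_line([.45,-.22,.30],max_speed=.2); b=wgrab("w2")
print(a["K"].round(1).tolist(),monitor.get_time())
cv2.imwrite("pics/w12.png",np.vstack([cv2.resize(x["img"],(480,300)) for x in(a,b)])[:,:,::-1])
for f in(a,b):print([wproj(f,p).round(0) for p in((.641,-.206,.037),(.633,-.256,.03),(.4446,-.1755,.037),(.406,-.215,.03))])
E
```

```text
[[309.7, 0.0, 323.2], [0.0, 309.7, 200.8], [0.0, 0.0, 1.0]] 5.6417
[array([353., 151.]), array([351., 186.]), array([208., 152.]), array([192., 182.])]
[array([457., 138.]), array([452., 172.]), array([314., 132.]), array([291., 165.])]
```

View pics/w12.png

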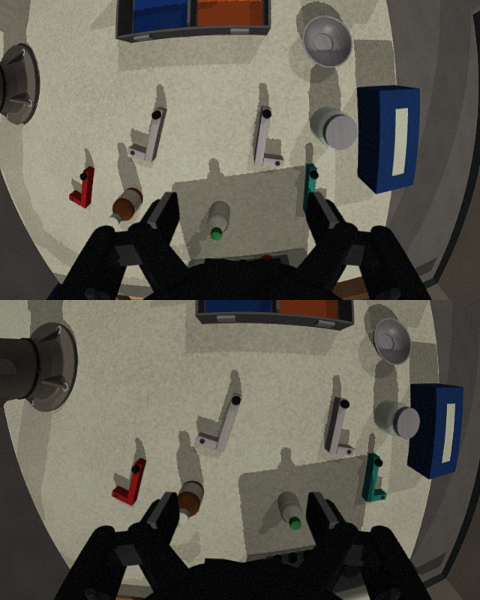

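Wrist view 1 (shown at 0.75 scale): A's knob is at (264,114) and its leg at (275,160); B's knob is at (157,114) and its leg at (140,155). Both match the predictions from the top view. View 2 shows the same brackets shifted. Next I'll fit the bar lines and triangulate the knobs.

```bash
cat > m2.py <<'E'
from h import *
a,b=[dict(np.load(f"pics/{n}.npz")) for n in("w1","w2")]
def knob(f,X):
    u,v=wproj(f,X).round().astype(int);w=11
    im=f["img"][v-w:v+w,u-w:u+w].astype(int).max(2);m=(im<im.min()+25).astype(np.uint8)
    n,l,st,c=cv2.connectedComponentsWithStats(m);i=1+st[1:,4].argmax();return c[i]+[u-w,v-w],st[i,4]
def bar(f,k,d):
    # pixels around -> world on z=.03 ; aluminium = neutral colour & bright
    u,v=wproj(f,np.r_[k[:2]+.045*d,.03]).round().astype(int);V,U=np.mgrid[v-60:v+60,u-60:u+60]
    I=f["img"][v-60:v+60,u-60:u+60].astype(int);m=((I[...,0]-I[...,2])<14)&(I.max(2)>90)
    P=np.array([wonz(f,(x,y),.03)[:2] for x,y in zip(U[m],V[m])])
    for _ in range(6):
        n=np.array([-d[1],d[0]]);s=(P-k[:2])@d
        if _==0:c=0.
        t=(P-k[:2])@n-c;g=(s>.012)&(s<.078)&(abs(t)<(.014 if _<3 else .0095))
        vx,vy,x0,y0=cv2.fitLine(P[g].astype(np.float32),cv2.DIST_L2,0,.01,.01).ravel()
        d=np.array([vx,vy])*np.sign(vx*d[0]+vy*d[1]);n=np.array([-d[1],d[0]]);c=(np.array([x0,y0])-k[:2])@n
    s=(P-k[:2])@d;t=(P-k[:2])@n-c
    bs=s[(abs(t)<.006)&(abs(s)<.13)]
    L=t[(s>.088)&(s<.098)&(abs(t)<.06)]
    return d,c,bs.max(),np.percentile(t[g],[2,98]),(L.min(),L.max()),g.sum()
for n,K,d0 in(("A",(.641,-.207,.037),(-.3,-.95)),("B",(.4446,-.1755,.037),(-.5,-.86))):
    pa,na=knob(a,K);pb,nb=knob(b,K);X,g=tri(wray(a,*pa),wray(b,*pb));print(n,pa.round(1),na,pb.round(1),nb,"knob",X.round(4),"gap",round(g,4))
    for f in(a,b):
        d,c,e,w,L,k=bar(f,X,np.array(d0)/np.linalg.norm(d0))
        nn=np.array([-d[1],d[0]]);mid=X[:2]+c*nn+.045*d
        print("  dir",d.round(3),np.rad2deg(np.arctan2(d[1],d[0])).round(1),"lat",round(c,4),"end from knob",e.round(4),"width",w.round(4),"leg lat",np.round(L,4),k,"mid",mid.round(4),"mid by end",(X[:2]+c*nn+(e-.055)*d).round(4))
E
python3 m2.py
```

```text
A [355.3 151.3] 92 [459.  138.5] 93 knob [ 0.6442 -0.2075  0.0367] gap 0.0001
  dir [-0.269 -0.963] -105.6 lat -0.0001 end from knob 0.1162 width [-0.0075  0.0074] leg lat [-0.0103  0.0471] 396 mid [ 0.632  -0.2508] mid by end [ 0.6277 -0.2665]
  dir [-0.255 -0.967] -104.8 lat -0.0005 end from knob 0.127 width [-0.0073  0.0072] leg lat [-0.0112  0.046 ] 373 mid [ 0.6322 -0.2509] mid by end [ 0.6254 -0.277 ]
B [208.2 152.9] 95 [314.4 133.4] 94 knob [ 0.4447 -0.1772  0.0376] gap 0.0001
  dir [-0.458 -0.889] -117.3 lat 0.0003 end from knob 0.0988 width [-0.0078  0.0076] leg lat [-0.0473  0.011 ] 368 mid [ 0.4244 -0.2173] mid by end [ 0.4249 -0.2163]
  dir [-0.46  -0.888] -117.4 lat 0.0003 end from knob 0.0993 width [-0.0076  0.0073] leg lat [-0.0479  0.0081] 487 mid [ 0.4242 -0.2173] mid by end [ 0.4246 -0.2166]
```

Knobs triangulate to z = 0.037, as expected. The two views agree to 0.3 mm on each bar middle and to 1° on each angle. Now I'll pick A and look at the case on the way.

```bash
cat >> h.py <<'E'
def pick(mid,deg,off=.010,z=.006):
    from rig import r,fingers,monitor
    a=np.deg2rad(deg);d=np.array([np.cos(a),np.sin(a)]);g=np.array(mid)+off*d;o=down(a+np.pi)
    fingers.move_gripper(.045,60)
    r.move_to([*g,.14],o);print("stop",r.servo_line([*g,z],o,max_speed=.12,stop_force=8))
    fingers.move_gripper(0,60);print("open",monitor.get_opening(),monitor.get_eef_pos())
    r.servo_line([*g,.20],max_speed=.2);print("open",monitor.get_opening(),"F",np.round(monitor.get_force(),2),monitor.get_time())
E
python3 - <<'E'
from rig import *
from h import *
pick((.632,-.251),-105.2)
th=np.deg2rad(81.5)
r.move_to([.62,-.12,.30],down(th));a=wgrab("c1w")
r.servo_line([.48,-.12,.30],max_speed=.2);b=wgrab("c2w")
cv2.imwrite("pics/c12.png",np.vstack([cv2.resize(x["img"],(480,300)) for x in(a,b)])[:,:,::-1]);print(monitor.get_opening(),monitor.get_time())
E
```

```text
stop False
open 0.015233715430890592 [ 0.62993738 -0.26096028  0.00687781]
open 0.014710385893180206 F [-1.06 -0.07 -1.28] 9.8333
0.014852386782097902 11.5083
```

View pics/c12.png

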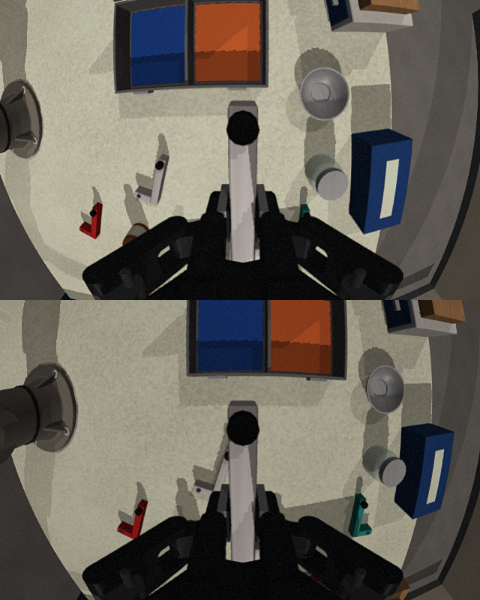

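The bracket is held level with its knob up. Rim front corners in view 1 are about (115,91) and (267,85), in view 2 about (187,75) and (347,80). The shadow tip on the orange floor is at about (249,27) in view 1 and (330,18) in view 2. I'll triangulate these for the rim and floor heights.

```bash
python3 - <<'E'
from h import *
a,b=[dict(np.load(f"pics/{n}.npz")) for n in("c1w","c2w")]
t=dict(np.load("pics/top0.npz"))
for n,p,q in(("rimL",(115,91),(187,75)),("rimR",(267,85),(347,80))):
    X,g=tri(wray(a,*np.array(p)*4/3),wray(b,*np.array(q)*4/3));print(n,X.round(4),round(g,4))
# floor: fitted side edges of each colour region in the two views; edge facing the viewer's left/right, at hinge-ward image row
def edge(f,col,box):
    x0,y0,x1,y1=box;I=f["img"][y0:y1,x0:x1].astype(int)
    m=(I[...,2]>1.5*I[...,0])&(I[...,2]>1.2*I[...,1]) if col=="b" else (I[...,0]>2*I[...,2])
    m=cv2.morphologyEx(m.astype(np.uint8),cv2.MORPH_OPEN,np.ones((3,3)));ys,xs=np.nonzero(m)
    return {y+y0:(xs[ys==y].min()+x0,xs[ys==y].max()+x0) for y in np.unique(ys)}
for col,ba,bb in(("b",(150,0,256,125),(240,0,360,110)),("o",(250,0,356,125),(350,0,460,110))):
    ea,eb=edge(a,col,ba),edge(b,col,bb)
    # both views: mid-row corner widths cast at heights z; the true z makes both views agree on the edges' world x
    for z in(-.01,0,.008,.016,.03):
        o=[]
        for f,e in((a,ea),(b,eb)):
            P=[(wonz(f,(l,y),z),wonz(f,(rr,y),z)) for y,(l,rr) in e.items() if y>4 and y<60]
            o.append([np.polyval(np.polyfit([p[i][1] for p in P],[p[i][0] for p in P],1),.03).round(4) for i in(0,1)])
        print(col,z,o)
T=[onz(t,p,.065) for p in((292,144),(346,150),(331,238),(279,231))];print(np.round(np.mean(T,0),4))
E
```

```text
rimL [ 0.4028 -0.02    0.0646] 0.001
rimR [ 0.666  -0.061   0.0721] 0.0018
b -0.01 [[np.float64(0.3829), np.float64(0.5246)], [np.float64(0.4152), np.float64(0.5406)]]
b 0 [[np.float64(0.3893), np.float64(0.5272)], [np.float64(0.4171), np.float64(0.5397)]]
b 0.008 [[np.float64(0.3944), np.float64(0.5293)], [np.float64(0.4186), np.float64(0.539)]]
b 0.016 [[np.float64(0.3996), np.float64(0.5313)], [np.float64(0.4201), np.float64(0.5384)]]
b 0.03 [[np.float64(0.4086), np.float64(0.535)], [np.float64(0.4228), np.float64(0.5372)]]
o -0.01 [[np.float64(0.5466), np.float64(0.674)], [np.float64(0.5566), np.float64(0.6799)]]
o 0 [[np.float64(0.5487), np.float64(0.6732)], [np.float64(0.5554), np.float64(0.6759)]]
o 0.008 [[np.float64(0.5504), np.float64(0.6726)], [np.float64(0.5545), np.float64(0.6728)]]
o 0.016 [[np.float64(0.5522), np.float64(0.672)], [np.float64(0.5535), np.float64(0.6696)]]
o 0.03 [[np.float64(0.5552), np.float64(0.671)], [np.float64(0.5518), np.float64(0.6641)]]
[0.5459 0.0406 0.065 ]
```

```bash
cat >> h.py <<'E'
C=np.array([.548,.042]);yaw=np.deg2rad(-8.6);cx=np.array([-np.sin(yaw),np.cos(yaw)]);cy=np.array([-cx[1],cx[0]])
def place(mid,off=.010,z=.0155):
    from rig import r,fingers,monitor
    g=np.array(mid)-off*cx;o=down(np.arctan2(cx[1],cx[0]))
    r.move_to([*g,.20],o);print("stop",r.servo_line([*g,z],o,max_speed=.1,stop_force=6),monitor.get_eef_pos(),monitor.get_opening())
    fingers.move_gripper(.035);r.servo_line([*g,.20],max_speed=.2);print(monitor.get_time())
E
python3 - <<'E'
from rig import *
from h import *
place(C+.066*cy+.015*cy)
r.servo_line([.45,-.15,.22],down(np.deg2rad(70)),max_speed=.3)
pick((.4243,-.2172),-117.35)
r.servo_line([.58,-.10,.26],max_speed=.25)
place(C-.066*cy-.015*cy)
r.servo_line([.53,-.13,.30],max_speed=.25);a=wgrab("p1")
f=optics.grab_frame("scene");t=optics.grab_frame("top")
for n,x in(("scene1",f),("top1",t)):np.savez(f"pics/{n}.npz",img=x["img"],K=x["K"],world_from_camera=x["world_from_camera"])
A=cv2.resize(t["img"][110:250,235:355],None,fx=3,fy=3,interpolation=cv2.INTER_CUBIC);B=cv2.resize(f["img"][110:260,280:430],(420,420),interpolation=cv2.INTER_CUBIC)
cv2.imwrite("pics/p1c.png",np.hstack([A,B])[:,:,::-1]);print(monitor.get_time())
E
```

```text
stop False [0.4667916  0.04433514 0.01588408] 0.014722281934904134
15.7
stop False
open 0.015076128554877246 [ 0.42027795 -0.22630262  0.00665802]
open 0.014810273282493826 F [ 0.28  0.41 -1.43] 20.0417
stop False [0.6270114  0.01999788 0.01604496] 0.014494246765935151
25.0667
26.1833
```

View pics/p1c.png

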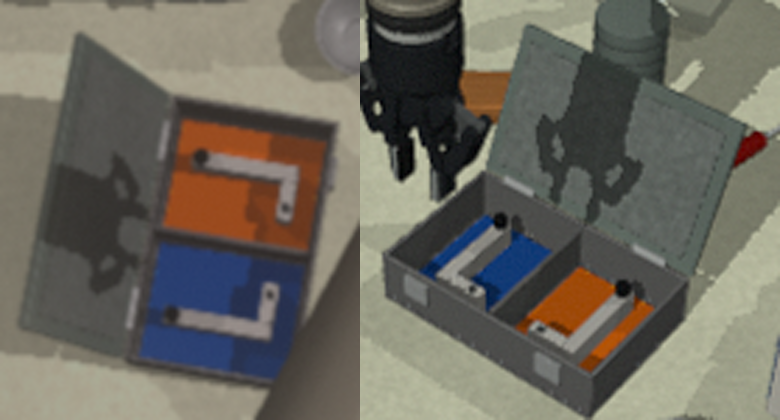

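The picture shows both brackets flat with knobs up and the lid still open: right-hand on orange (top crop knob (202,157)), left-hand on blue (knob (171,314)). The lid's free-edge corners are at about (80,35) and (25,325) in the top crop, and (527,27) and (747,125) in the scene crop. Next I'll triangulate the lid edge.

```bash
python3 - <<'E'
from h import *
t=dict(np.load("pics/top0.npz"));s=dict(np.load("pics/scene0.npz"))
a,g=tri(ray(t,242,218.8),ray(s,339.6,119.6));b,h_=tri(ray(t,261.3,120.8),ray(s,418.2,154.6))
m=(a+b)/2;print(a.round(3),g.round(4),b.round(3),h_.round(4),m.round(3))
rel=m[:2]-C;u=rel@cx-.085;w=m[2]-.065;print("beyond hinge",u,"up",w,"len",np.hypot(u,w),"angle",np.arctan2(w,-u),"along",rel@cy)
from rig import *
print(monitor.get_eef_pos(),monitor.get_ee_rot())
hinge=C+.085*cx
for th in(np.arctan2(cx[1],cx[0]),np.arctan2(cy[1],cy[0]),np.arctan2(-cy[1],-cy[0])):
  for ang in(2.2,1.9,1.57,1.2,.95):
    e=hinge-cx*.16*np.cos(ang)+cx*.02;q=planner.inverse_kinematics([*e,.065+.16*np.sin(ang)-.015],down(th));print(round(th,2),ang,None if q is None else np.round(q,2))
E
```

```text
[0.441 0.219 0.213] 0.0006 [0.707 0.178 0.217] 0.0014 [0.574 0.198 0.215]
beyond hinge 0.07358410891362414 up 0.14969336454513082 len 0.1668014522522317 angle 2.027673679573814 along -0.002139150216226151
[ 0.53049771 -0.1280883   0.29890696] [-2.37789965 -2.05161059  0.00264765]
1.42 2.2 [-1.13  0.58  0.97  1.68 -0.52  1.16 -0.18]
1.42 1.9 [-1.12  0.53  1.01  1.7  -0.48  1.18 -0.13]
1.42 1.57 [-1.09  0.48  1.04  1.75 -0.45  1.17 -0.07]
1.42 1.2 [-1.03  0.45  1.05  1.81 -0.43  1.13  0.02]
1.42 0.95 [-0.97  0.45  1.04  1.85 -0.44  1.09  0.09]
2.99 2.2 [-1.05  0.52  0.83  1.67 -0.42  1.13  1.32]
2.99 1.9 [-1.01  0.45  0.82  1.7  -0.36  1.14  1.33]
2.99 1.57 [-0.94  0.39  0.79  1.75 -0.3   1.14  1.37]
2.99 1.2 [-0.83  0.34  0.75  1.8  -0.26  1.09  1.43]
2.99 0.95 [-0.76  0.34  0.72  1.85 -0.26  1.05  1.49]
-0.15 2.2 [-1.27  0.82  1.34  1.68 -0.83  1.32 -1.5 ]
-0.15 1.9 [-1.25  0.77  1.37  1.71 -0.78  1.33 -1.45]
-0.15 1.57 [-1.22  0.73  1.39  1.75 -0.74  1.32 -1.38]
-0.15 1.2 [-1.16  0.7   1.4   1.81 -0.73  1.28 -1.28]
-0.15 0.95 [-1.11  0.71  1.39  1.85 -0.74  1.24 -1.21]
```

```bash
cat >> h.py <<'E'
H=np.r_[C+.085*cx,.065];oP=down(np.arctan2(cx[1],cx[0]))
def P(phi,rho=.153,back=0.):
    e=np.array([-np.cos(phi),np.sin(phi)]);n=np.array([np.sin(phi),np.cos(phi)])
    v=e*rho+n*.01+[.011+back,0];return H+np.r_[cx*v[0],v[1]]
def moving(dt=.25):
    from rig import optics,r
    a=optics.grab_frame("scene")["img"];r.hold(dt);b=optics.grab_frame("scene")["img"]
    return int((cv2.absdiff(a,b).max(2)[90:270,270:440]>25).sum())
E
python3 - <<'E'
from rig import *
from h import *
fingers.move_gripper(0,30)
r.servo_line([.53,-.10,.42],max_speed=.25)
s=P(2.1,back=.05);r.move_to([s[0],s[1],.42],oP)
r.servo_line([s[0],s[1],.20],oP,max_speed=.15)
f0=np.array(monitor.get_force());print(monitor.get_eef_pos(),monitor.get_time(),f0.round(2))
print("approach stop",r.servo_line(P(2.1),max_speed=.05,stop_force=8))
for phi in np.arange(2.05,1.24,-.1):
    st=r.servo_line(P(phi),max_speed=.06,stop_force=10);print(round(phi,2),st,(np.array(monitor.get_force())-f0).round(2))
    if st:break
print(moving(),monitor.get_time())
f=optics.grab_frame("scene");cv2.imwrite("pics/l1.png",cv2.resize(f["img"][60:280,240:460],(500,500))[:,:,::-1])
E
```

```text
[0.58330242 0.27129153 0.20096581] 30.275 [-0.01  0.05  0.52]
approach stop False
2.05 False [ 0.32 -0.57 -0.19]
1.95 False [-0.08  1.38  0.05]
1.85 False [ 0.2   0.58 -0.07]
1.75 False [ 0.52  0.43 -0.07]
1.65 False [ 0.14  0.06 -0.7 ]
1.55 False [-0.86 -1.47 -1.38]
1.45 False [-0.39 -0.47 -0.07]
1.35 False [-0.05  0.64 -0.97]
1.25 False [-0.6  -0.23 -0.66]
112 35.3333
```

View pics/l1.png

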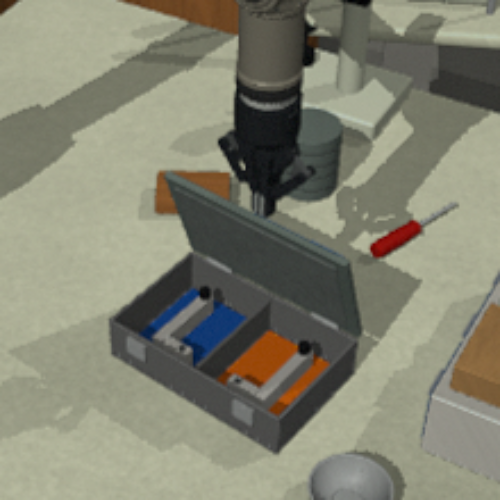

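The lid is past upright, leaning a little over the case with the fingertips behind its edge at (262,210). I'll keep going in small steps and check for motion after each.

```bash
python3 - <<'E'
from rig import *
from h import *
r.hold(.2);print("base",moving(),moving())
for phi in np.arange(1.22,.865,-.04):
    st=r.servo_line(P(phi),max_speed=.05,stop_force=10);r.hold(.15);m=moving();print(round(phi,2),st,m,np.round(monitor.get_force(),2))
    if m>400 or st:break
p=P(phi);r.servo_line(p+np.r_[cx*.03,0],max_speed=.1);print(moving(),monitor.get_time())
f=optics.grab_frame("scene");cv2.imwrite("pics/l2.png",cv2.resize(f["img"][60:280,240:460],(500,500))[:,:,::-1])
E
```

```text
base 2 0
1.22 False 5 [ 1.   -0.26  0.77]
1.18 False 5 [ 0.2   0.22 -0.04]
1.14 False 9 [ 0.13 -0.35  0.15]
1.1 False 7 [ 0.14  0.07 -0.26]
1.06 False 5 [-0.44 -0.44  0.53]
1.02 False 6 [ 0.69 -0.56  0.36]
0.98 False 8 [-0.25 -0.18 -0.13]
0.94 False 9 [-0.12 -0.04 -0.44]
0.9 False 679 [ 0.58 -0.67 -0.14]
1434 44.0333
```

View pics/l2.png

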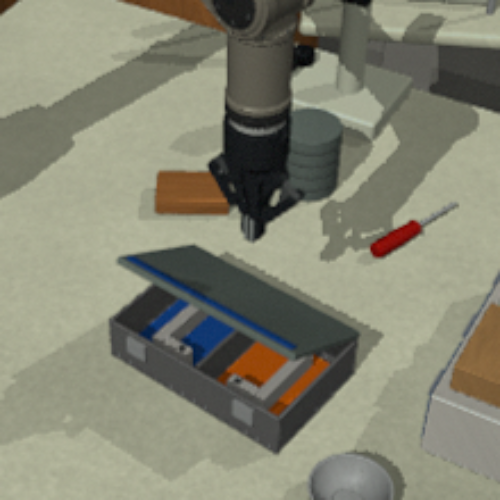

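The lid is falling on its own, with its edge at about (210,300) and the fingers clear at (253,238). I'll retreat up and wait for it to close.

```bash
python3 - <<'E'
from rig import *
from h import *
p=np.array(monitor.get_eef_pos());r.servo_line(p+[0,0,.15],max_speed=.15);r.hold(1.5)
for _ in range(10):
    m=moving()
    if m<15:break
    r.hold(.4)
print(m,monitor.get_time())
f=optics.grab_frame("scene");t=optics.grab_frame("top")
np.savez("pics/top2.npz",img=t["img"])
cv2.imwrite("pics/l3.png",np.hstack([f["img"][60:360,120:520],t["img"][50:350,150:480]])[:,:,::-1])
E
```

```text
0 47.0833
```

View pics/l3.png

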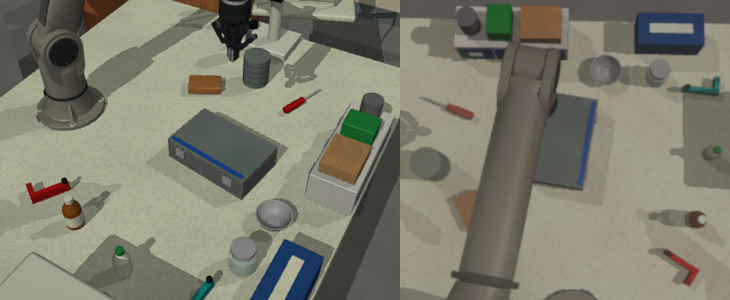

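The lid is shut on the case (222,150), the arm is clear, and the bystanders and look-alikes are where they started. Handing in.

```bash
python3 -c "
from rig import *
order.hand_in();print(monitor.get_time())"
```

```text
the job is handed in; nothing more can be done
the job is handed in; nothing more can be done
```

The job is done and handed in at about 47 s. The left-hand bracket lies on the blue floor, the right-hand one on the orange floor, and the lid fell shut by its own weight.

- **Brackets:** A picture taken before closing showed both lying flat, knobs up and released, with the lid still open. I didn't measure their positions after release.
- **Lid:** I pushed it in small steps along its arc, and the tool force read about 2 N or less after each step. It started falling at a commanded angle of about 0.90 rad (the lid itself may have been slightly off that). I backed the fingers off at once, and the next picture showed them clear.
- **Last check:** The final pictures showed the lid shut and still, the arm well clear, and the bystanders and both look-alikes apparently where they started. The arm hid part of the top view. I judged "shut" and "not moved" by eye.
- **Disagreements:**
  - One rim corner triangulated at 72 mm instead of 65 mm.
  - In the blue compartment the two views disagreed on the left edge by about 24 mm at floor height and on the right by about 10 mm. I took the floor height from the orange floor instead, where the right edge agreed at 8 mm.
  - The leg-end estimate for the left-hand bracket was noisy, so I used its knob and bar line.

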